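Press a copper bar against spring contacts with a cam lever and hold it

TASK

Put the copper bar under test in the contact jig: pick it up by its black rib, rest it on the two aluminium posts and slide it fully home in their slots, under the upper jaws and centred between the posts, then let go of it. Then take the red knob of the cam lever and bring the lever straight up to its highest lift point, so that the cam presses the bar against both brass contact pads, and finish while still holding it there by the knob (it springs back if released). Leave the dropper bottle, the beaker and the vial where they stand.

Things in the scene. Friction and masses are not known exactly. Their poses are not given: they have to be found in the camera images.
- test_jig: Contact test jig, fixed to the worktop: blue base 140 x 200 x 12 mm, origin under its centre; x to the back, y left (lever side), z up. Two aluminium posts, 16 mm thick, at y = +-62 mm, each with a slot open to the front: lower jaw top z = 85 mm, x = -68 to +11 mm (back wall); upper jaw from x = -25 mm, z = 105 to 119 mm. In front of x = -25 the lower jaw is an open ledge.
- test_bar: Loose flat copper bar, 36 (x) x 164 (y) x 10 mm (z), about 0.25 kg, lying flat on the worktop at first. Origin at the centre of its underside. On its top middle stands a black grip rib, 14 mm (x) x 44 mm (y), from z = 10 to 38 mm: pinch it across x. Either long side may go to the back. Carry it to the jig at x below 0.5 m: a tall burette stand rises at x = 0.55 to 0.66, y = 0.03 to 0.12 m.
- bar_seat (a point): Where the bar's origin lies when the bar is home: x = -7, y = 0, z = +85 mm in the frame of the jig, the bar's length along the jig's y. The free height over the lower jaws is 14 mm under the brass pads, the bar is 10 mm. The bar can be set down from above on the ledges (bar centre about x = -47 mm) and then slid back until it meets the back walls.
- left_pad: Brass spring contact pad under the left upper jaw (y = +62 mm), 28 x 12 mm; origin at the centre of its lower face, z = 99 mm at rest. The cam under the middle of the bar lifts the bar 7.5 mm off the lower jaws: 4 mm until it meets the pads, then the pads yield 3.5 mm (1.5 N per mm and pad, about 6 N each at the highest lift).
- right_pad: The same under the right upper jaw (y = -62 mm).
- lever_angle (a joint): Lever angle (rad) about the shaft, which lies along the jig's y. 0: at rest, leaning to the front (-x), 20 degrees above level. Grows as the knob goes up and back. 1.22: straight up, highest lift. Beyond it the lift falls again; stop at 1.62. A spring takes the lever back to 0 when let go; raising it takes 3 to 8 N at the knob.
- cam_shaft (a point): Point on the shaft's axis at the middle of the knob's length: y = +136, z = +64 mm in the frame of the jig. The knob's centre goes round it at a radius of 100 mm.
- knob_grip (a point): Centre of the red cylindrical cross handle (knob) at the lever's end: diameter 16 mm, 44 mm long, parallel to the shaft (y axis of the jig), standing out to the left of the 8 mm thick lever arm, 100 mm from the shaft's axis. It spins freely on its own axis, so a grip from above can follow the arc without turning. Its first movement is mostly upward, so it must be gripped or hooked from below.
- knob_sleeve: The red knob itself, a sleeve that spins on a pin at the lever's end. Origin at its centre (same point as knob_grip); its y axis is its length.
- dropper_bottle: Bystander: dropper bottle, 36 mm in diameter, 108 mm high, origin under its centre.
- beaker: Bystander: small beaker, 61 mm wide, 70 mm high, origin under its centre.
- vial: Bystander: capped vial, 23 mm in diameter, 53 mm high, origin under its centre.

How it is judged (in metres and radians):
On the way:
1. the bar lies home in both slots, level and let go, with the lever still down (x of test_bar in the frame of test_jig between -0.014 and 0 m and y of test_bar in the frame of test_jig between -0.014 and 0.014 m and angle between the y axis of test_bar and the y axis of test_jig, either way round below 0.07 rad and angle between test_bar's own z axis and vertical below 0.08 rad and contact force between the fingers and test_bar below 0.2 N and z of test_bar in the frame of test_jig between 0.08 and 0.089 m and value of joint lever_angle below 0.3 rad and linear speed of test_bar below 0.02 m/s), for 0.2 s.
At the end, for the whole second after the job is handed in: Lever within 0.12 rad of straight up (1.10 to 1.34), still, held by the fingers on the red knob (over 0.5 N); bar level in both slots, within 7 mm of its seat in x, 14 mm in y, 0.07 rad of parallel, not touched by the fingers, pressed on each brass pad with over 2 N (x of test_bar in the frame of test_jig between -0.014 and 0 m and y of test_bar in the frame of test_jig between -0.014 and 0.014 m and angle between the y axis of test_bar and the y axis of test_jig, either way round below 0.07 rad and angle between test_bar's own z axis and vertical below 0.08 rad and contact force between the fingers and test_bar below 0.2 N and z of test_bar in the frame of test_jig between 0.0895 and 0.096 m and value of joint lever_angle between 1.1 and 1.34 rad and velocity of joint lever_angle between -0.1 and 0.1 rad/s and contact force between the fingers and knob_sleeve above 0.5 N and contact force between test_bar and left_pad above 2 N and contact force between test_bar and right_pad above 2 N); the arm keeps its last pose, push and grip.
It fails at once if a bystander (dropper bottle) is shifted by more than 25 mm or tipped (distance of dropper_bottle from where it was at the start of the episode above 0.025 m or angle between dropper_bottle's own z axis and vertical above 0.3 rad).
It fails at once if a bystander (beaker) is shifted by more than 25 mm or tipped (distance of beaker from where it was at the start of the episode above 0.025 m or angle between beaker's own z axis and vertical above 0.3 rad).
It fails at once if a bystander (vial) is shifted by more than 25 mm or tipped (distance of vial from where it was at the start of the episode above 0.025 m or angle between vial's own z axis and vertical above 0.3 rad).
It also fails if it takes over 48 s, if anything falls off the work surface, if the arm or the gripper's body presses on something with over 40 N, if the wrist force passes 120 N, or if a joint passes its speed limit or range.

ROBOT

A 6-joint arm with a two-finger parallel gripper is mounted at the origin on a cart in front of the work surface, level with it; the furniture and walls round the work are solid. World frame = base frame: x ahead of the robot, y to its left, z up, the work surface at z = 0. Lengths are in m, angles in degrees, forces in N, time in s.
With the tool pointing down it reaches from about 0.375 to 0.925 m from the base axis. Payload 5.7 kg.
Tool frame: the origin (TCP) lies midway between the tips of the shut fingers; the grasp point (between the pads) lies 19 mm behind it; z points along the fingers, y is the line along which they close (so a half turn about z gives the same grasp; the last joint's range is limited). The gripper opens to 85 mm and grips with 20 to 120 N. Pads are 22 mm wide; open, the fingers measure 114 mm over their backs; the gripper's body (76 mm by 85 mm) begins 54 mm behind the grasp point. The pads swing forward as they close: fully open they stand 13 mm farther back than shut.
Start: joints at [-81.71, 20.558, 86.54, -0, 72.909, -6.595], TCP at [0.154, -0.58, 0.231] pointing down, gripper open.
Joint ranges: [-170.27, 170.27], [-57.76, 135], [12.27, 136.19], [-55.21, 235.2], [11.17, 155.16], [-170.74, 170.74]. Speed limits (degrees/s): [136.94, 136.94, 180, 180, 180, 180].

INTERFACE

Orientations are given as a 3x3 rotation matrix whose columns are the frame's x, y, z axes.
In Python, from station import readout, optics, order gives the robot as it stands.
- The arm moves only by the tool play_rows, never from a script. Its argument "rows" is a list of rows, each a list of 6 numbers: the shift along the tool's x, y, z scaled (see below), then the turn, a rotation vector about the tool's x, y, z scaled (see below). A call has 1 to 12 rows; each row is the pose to reach, as a shift and turn from the pose commanded when the call began, along the tool's axes at that moment; what a row does not reach only later rows make up. The controller multiplies each number of a shift by 0.1 m and each number of a turn by 0.5 rad. A row lasts 1/10 s, in which the tool goes at most 50 mm and 8.59 degrees, less where a joint would pass 70% of its speed; a pose out of reach is approached as far as the arm can. A call with a number of a shift or a turn outside -1 to 1 is refused whole. A call with a gripper value outside its range is refused whole. "fingers" is the opening, from -1 (shut) to 1 (fully open), set as the call begins (left out, the last holds). The fingers move at their own pace and stop on an object; "newtons" is the grip in N (left out, the last holds). Time passes only in rows, so rows that repeat a pose let the fingers close. It gives the time, the measured TCP pose, the force, the opening and the grip force at its end, in the units of the state.
- readout.read_state(): the state, without advancing time (a new reading comes with each control period).
- optics.snapshot(name): name is "scene" or "top" or "wrist"; returns the picture (480x640x3 uint8, blue, green, red); there is no depth.
- optics.camera_info(name): a dict with "fx", "fy", "cx", "cy" (pixels), "dist_coeffs" ([k1, k2, p1, p2, k3] as OpenCV has them; the pictures are not rectified), "T" (4x4, takes a point from camera to world coordinates). Camera axes: x right, y down, z forward; pixel columns grow to the right and rows downward; lengths in m; the calibration is good to about 2 mm. A picture is of the moment at which its call begins: read the wrist's pose just before it. camera_info takes no time and is no camera call; for the wrist camera it gives the pose at the moment of the call.
- order.job_done(): hands the job in; it is judged then, once.
The state is a dict: "clock": time; "qpos": joint angles; "qvel": joint speeds; "tau": joint torques, N m; "ee_pos": TCP position; "eef_rot": TCP orientation; "force": force on the tool from outside, world axes, zero at the start; "torque": the same for the moment, N m; "grip_width": opening from 0.0 (shut) to 1.0 (fully open); "gripper_force": force on a finger pad.
Only numpy, scipy, OpenCV 4.12 (cv2) and the standard library are available. Lean on these libraries where they do the work, as an engineer would, in place of code of your own. Each camera call takes 0.05 s, during which the arm holds its last target. There are 200 camera calls.

## Working session

There is one attempt and no reset: what is moved stays moved. The work goes in short steps, Python scripts to look and compute and a tool call to move; the robot and the scene stay as the last step left them, time stands still between calls to the robot, and variables do not carry over. Pictures are saved under pics/ and viewed, at most 10 in all, crops included, and the job is handed in when it is done.

Besides the shell and the picture viewer there is one more tool, called as name(argument=value, ...), one argument or row to a line, values as JSON. play_rows: Moves the arm, as the interface text tells. Its arguments: {"type":"object","properties":{"rows":{"type":"array","items":{"type":"array","items":{"type":"number"}}},"fingers":{"type":"number"},"newtons":{"type":"number"}},"required":["rows"]}

```bash
mkdir -p pics; python3 - <<'E'
from station import readout, optics, order
import cv2, json
s=readout.read_state(); print(s)
for n in ("scene","top"):
    im=optics.snapshot(n); cv2.imwrite(f"pics/{n}0.png",im)
    i=optics.camera_info(n); print(n,{k:(v.tolist() if hasattr(v,'tolist') else v) for k,v in i.items()})
E
```

```text
{'clock': 0.0, 'qpos': array([-8.17083129e+01,  2.05967994e+01,  8.65990525e+01, -1.04268018e-03,
        7.29090072e+01, -6.59524181e+00]), 'qvel': array([-0.01181623,  0.119364  , -0.0074936 , -0.06402025, -0.04352894,
       -0.00431085]), 'tau': array([ 2.40892994e-03, -5.27606928e+01, -2.78616482e+01,  1.09548705e-05,
        1.32963213e-02, -1.39642486e-05]), 'ee_pos': array([ 0.15402943, -0.57918507,  0.23046496]), 'eef_rot': array([[ 9.66433364e-01,  2.56917251e-01, -2.81141367e-04],
       [ 2.56917333e-01, -9.66431691e-01,  1.80849598e-03],
       [ 1.92929889e-04, -1.82002094e-03, -9.99998325e-01]]), 'force': array([ 0.60862008, -0.70867163,  0.53457631]), 'torque': array([ 0.04567599, -0.03266052, -0.02954548]), 'gripper_force': 0.0, 'grip_width': 0.9950182106171065}
scene {'fx': 461.6675448850279, 'fy': 461.6675448850279, 'cx': 319.2699892907547, 'cy': 239.83779223770145, 'dist_coeffs': [-0.05080204673533477, 0.0, 0.0, 0.0, 0.0], 'T': [[0.6013256381588507, -0.3639428238553604, 0.7113038013795774, -0.2680923947279636], [-0.7989736189260639, -0.2661207021345942, 0.5392781547175629, -0.5152028566996713], [-0.006973747417278778, -0.892594752874773, -0.4508059160962546, 0.5760078954861473], [0.0, 0.0, 0.0, 1.0]]}
top {'fx': 538.9350402470282, 'fy': 538.9350402470282, 'cx': 313.1632045115959, 'cy': 240.2842768931557, 'dist_coeffs': [0.048236583390840894, 0.0, 0.0, 0.0, 0.0], 'T': [[0.004854116412306183, -0.9948820712734253, 0.10092621964858907, 0.37343786464008927], [-0.9999388241884551, -0.005832229774157169, -0.009398562468340893, 0.04802426042286592], [0.00993908619872328, -0.10087442368886625, -0.9948495188775905, 1.393233445242446], [0.0, 0.0, 0.0, 1.0]]}
```

View pics/top0.png

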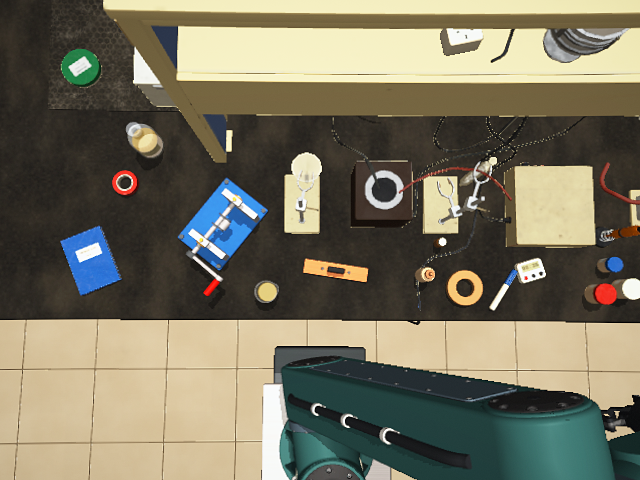

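View pics/scene0.png

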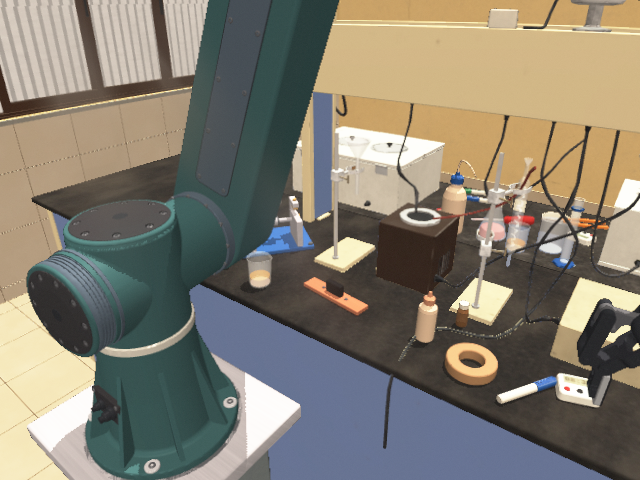

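The top view shows the bar at about (335,271), its rib at (338,270), the blue jig at (223,223) with the red knob at (211,287), the beaker at (265,292), the bottle at (427,274) and the vial at (442,242). In the scene view the bar lies flat at (335,295), with the beaker in front of the jig.

```bash
cat > h.py <<'E'
import numpy as np, cv2
from station import readout, optics, order
def ray(name,uv,info=None):
    i=info or optics.camera_info(name); K=np.array([[i['fx'],0,i['cx']],[0,i['fy'],i['cy']],[0,0,1]])
    p=cv2.undistortPoints(np.array(uv,float).reshape(-1,1,2),K,np.array(i['dist_coeffs'])).reshape(-1,2)
    T=np.array(i['T']); return T[:3,3],np.c_[p,np.ones(len(p))]@T[:3,:3].T
def onz(name,uv,z,info=None):
    o,d=ray(name,uv,info); return o+d*((z-o[2])/d[:,2])[:,None]
def proj(name,P,info=None):
    i=info or optics.camera_info(name); K=np.array([[i['fx'],0,i['cx']],[0,i['fy'],i['cy']],[0,0,1]])
    W=np.linalg.inv(np.array(i['T'])); return cv2.projectPoints(np.array(P,float).reshape(-1,3),cv2.Rodrigues(W[:3,:3])[0],W[:3,3],K,np.array(i['dist_coeffs']))[0].reshape(-1,2)
def blob(im,lo,hi,roi):
    h=cv2.cvtColor(im,cv2.COLOR_BGR2HSV); m=cv2.inRange(h,np.array(lo),np.array(hi)); k=np.zeros_like(m); x0,y0,x1,y1=roi; k[y0:y1,x0:x1]=m[y0:y1,x0:x1]
    c=max(cv2.findContours(k,cv2.RETR_EXTERNAL,cv2.CHAIN_APPROX_NONE)[0],key=cv2.contourArea); return c.reshape(-1,2).astype(float)
def rect(P):
    c,s,a=cv2.minAreaRect((P[:,:2]*1000).astype(np.float32)); return np.round(c,1),np.round(s,1),round(a,2)
def tool(goal,R):  # shift in tool units and turn
    s=readout.read_state(); return
E
python3 - <<'E'
from h import *
im=cv2.imread('pics/top0.png')
b=blob(im,(3,80,80),(20,255,255),(295,250,375,290)); print('bar z10',rect(onz('top',b,.01)))
j=blob(im,(100,120,60),(125,255,255),(170,170,275,280)); print('jig z12',rect(onz('top',j,.012)))
hull=cv2.convexHull(j.astype(np.float32)); print(np.round(onz('top',cv2.approxPolyDP(hull,5,True).reshape(-1,2),.012)[:,:2]*1000,0).tolist())
k=blob(im,(0,150,80),(6,255,255),(195,265,225,305)); kz=.064+.1*np.sin(np.radians(20)); print('knob',kz,rect(onz('top',k,kz)))
print('beaker',onz('top',[[265,292]],.07)[0],'bottle',onz('top',[[427,274]],.1)[0],'vial',onz('top',[[442,242]],.05)[0])
g=cv2.cvtColor(im,cv2.COLOR_BGR2GRAY)
r=blob(im,(0,0,0),(180,255,70),(322,262,352,279)); print('rib z38',rect(onz('top',r,.038)))
cv2.imwrite('pics/jig0.png',cv2.resize(im[170:310,160:290],None,fx=4.2,fy=4.2,interpolation=cv2.INTER_CUBIC))
E
```

```text
bar z10 (array([438.2, -21.9]), array([166.1,  38.4]), 81.49)
jig z12 (array([556.4, 268.5]), array([141.7, 201.4]), 52.12)
[[677.0, 262.0], [589.0, 155.0], [436.0, 278.0], [525.0, 382.0]]
knob 0.09820201433256687 (array([390.7, 279.4]), array([17.2, 44.3]), 52.3)
beaker [0.38015502 0.15243192 0.07      ] bottle [ 0.42502749 -0.23738401  0.1       ] vial [ 0.5072807  -0.28725214  0.05      ]
rib z38 (array([437.1, -21.2]), array([39.1, 12.8]), 82.19)
```

View pics/jig0.png

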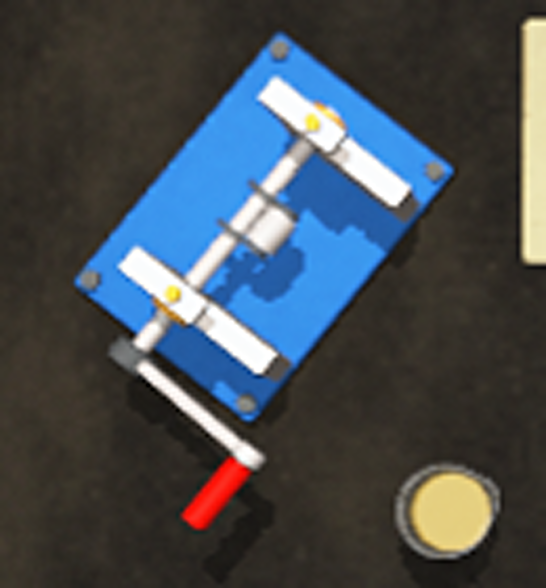

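The enlarged jig view shows the slots opening to the lower right. The knob is at about (215,490) in the crop and the brass pads at (312,122) and (173,294). The jig yaw is about 52° and its centre (0.556, 0.2685). The knob measures (−93, +137) mm in jig axes, which fits the given sizes.

```bash
cat >> h.py <<'E'
from scipy.spatial.transform import Rotation as Ro
def Rd(phi):
    a=np.radians(phi); return np.array([[np.cos(a),np.sin(a),0],[np.sin(a),-np.cos(a),0],[0,0,-1]])
def plan(goals,step=.05):
    s=readout.read_state(); p=np.array(s['ee_pos']); R=np.array(s['eef_rot'])
    print('at',p.round(4),'phi',np.degrees(np.arctan2(R[1,0],R[0,0])).round(2),'F',np.round(s['force'],1),'w',round(s['grip_width'],3),'gf',s['gripper_force'],'t',s['clock'])
    for g in goals:
        G=np.array(g[:3]); RG=Rd(g[3]); n=1
        while True:
            rv=Ro.from_matrix(R.T@RG).as_rotvec(); q,Q=p,R; out=[]
            for k in range(n):
                t=p+(G-p)*(k+1)/n; T=R@Ro.from_rotvec(rv*(k+1)/n).as_matrix()
                d=Q.T@(t-q)*10; w=Ro.from_matrix(Q.T@T).as_rotvec()*2
                m=int(np.ceil(max(np.linalg.norm(d)*.1/step,np.degrees(np.linalg.norm(w)/2)/8.5)-.05)); out.append((np.round(np.r_[d,w],3).tolist(),m)); q,Q=t,T
            if max(np.abs(o[0]).max() for o in out)<=1: break
            n+=1
        for o in out: print(o)
        p,R=G,RG
J=np.array([.5564,.2685]); YAW=52.2
def jig(x,y):
    a=np.radians(YAW); return J+np.array([np.cos(a)*x-np.sin(a)*y,np.sin(a)*x+np.cos(a)*y])
E
python3 -c "
from h import *
plan([(.438,-.0215,.15,81.8),(.438,-.0215,.05,81.8)])
print(jig(-50,0),jig(-.05,0),onz('top',[[220,160]],0))"
```

```text
at [ 0.154  -0.5793  0.2305] phi 14.88 F [ 0.5 -0.   0.5] w 1.002 gf 0.0 t 0.1
([0.597, -0.666, 0.116, -0.0, -0.0, -0.334], 2)
([0.699, -0.557, 0.116, -0.0, -0.0, -0.334], 2)
([0.782, -0.434, 0.116, -0.0, -0.0, -0.334], 2)
([0.843, -0.298, 0.116, -0.0, -0.0, -0.334], 2)
([0.881, -0.154, 0.115, -0.0, -0.0, -0.334], 2)
([0.894, -0.005, 0.115, -0.0, -0.0, -0.334], 2)
([0.883, 0.143, 0.115, -0.0, -0.0, -0.334], 2)
([0.0, 0.0, 1.0, 0.0, 0.0, 0.0], 2)
[-30.08895268 -39.23925062] [0.52575465 0.22899225] [[0.72534046 0.28065042 0.        ]]
```

play_rows(
  rows=[
    [0.6,-0.67,0.12,0,0,-0.334],
    [0.6,-0.67,0.12,0,0,-0.334],
  ],
  fingers=1,
  newtons=60,
)

```text
clock: 0.3
ee_pos: [0.195, -0.4983, 0.2184]
eef_rot: [[0.909, 0.416, 0.0], [0.416, -0.909, 0.002], [0.001, -0.001, -1.0]]
force: [0.1, 0.2, 0.0]
grip_width: 0.997
gripper_force: 0.0
```

play_rows(
  rows=[
    [0.7,-0.56,0.12,0,0,-0.334],
    [0.7,-0.56,0.12,0,0,-0.334],
  ],
)

```text
clock: 0.5
ee_pos: [0.2358, -0.4169, 0.2065]
eef_rot: [[0.827, 0.563, -0.0], [0.563, -0.827, 0.002], [0.001, -0.002, -1.0]]
force: [0.7, -0.2, 0.4]
grip_width: 1.0
gripper_force: 0.0
```

play_rows(
  rows=[
    [0.78,-0.43,0.12,0,0,-0.334],
    [0.78,-0.43,0.12,0,0,-0.334],
  ],
)

```text
clock: 0.7
ee_pos: [0.2762, -0.3376, 0.1946]
eef_rot: [[0.721, 0.692, -0.0], [0.692, -0.721, 0.002], [0.001, -0.001, -1.0]]
force: [1.1, -0.5, 0.1]
grip_width: 0.998
gripper_force: 0.0
```

play_rows(
  rows=[
    [0.84,-0.3,0.12,0,0,-0.334],
    [0.84,-0.3,0.12,0,0,-0.334],
  ],
)

```text
clock: 0.9
ee_pos: [0.3163, -0.2582, 0.1828]
eef_rot: [[0.596, 0.803, -0.0], [0.803, -0.596, 0.001], [0.001, -0.001, -1.0]]
force: [1.3, 0.1, -0.1]
grip_width: 0.998
gripper_force: 0.0
```

play_rows(
  rows=[
    [0.88,-0.15,0.12,0,0,-0.334],
    [0.88,-0.15,0.12,0,0,-0.334],
  ],
)

```text
clock: 1.1
ee_pos: [0.3571, -0.179, 0.1709]
eef_rot: [[0.454, 0.891, -0.0], [0.891, -0.454, 0.001], [0.001, -0.001, -1.0]]
force: [0.4, -0.3, 0.4]
grip_width: 1.001
gripper_force: 0.0
```

play_rows(
  rows=[
    [0.89,0,0.12,0,0,-0.334],
    [0.89,0,0.12,0,0,-0.334],
  ],
)

```text
clock: 1.3
ee_pos: [0.3981, -0.1, 0.159]
eef_rot: [[0.3, 0.954, -0.0], [0.954, -0.3, 0.0], [0.0, -0.0, -1.0]]
force: [1.5, -0.5, -0.6]
grip_width: 0.996
gripper_force: 0.0
```

play_rows(
  rows=[
    [0.88,0.14,0.12,0,0,-0.334],
    [0.88,0.14,0.12,0,0,-0.334],
    [0.88,0.14,0.12,0,0,-0.334],
  ],
)

```text
clock: 1.6
ee_pos: [0.4391, -0.0189, 0.1467]
eef_rot: [[0.136, 0.991, 0.0], [0.991, -0.136, 0.001], [0.001, -0.0, -1.0]]
force: [0.4, -0.4, 0.5]
grip_width: 1.001
gripper_force: 0.0
```

```bash
python3 - <<'E'
from h import *
i=optics.camera_info('wrist'); im=optics.snapshot('wrist'); cv2.imwrite('pics/w1.png',im)
b=blob(im,(3,80,60),(20,255,255),(0,0,640,480)); print('bar z10',rect(onz('wrist',b,.01,i)), b.min(0),b.max(0))
plan([(.438,-.0215,.05,81.8),(.438,-.0215,.0130,81.8)])
E
```

```text
bar z10 (array([436.9, -30.4]), array([227.3, 113.8]), 80.05) [238.  76.] [406. 385.]
at [ 0.4381 -0.0208  0.1468] phi 82.12 F [ 0.1 -0.4 -0. ] w 1.0 gf 0.0 t 1.65
([-0.008, 0.001, 0.968, -0.002, -0.001, 0.011], 2)
([0.0, 0.0, 0.37, 0.0, 0.0, 0.0], 1)
```

View pics/w1.png

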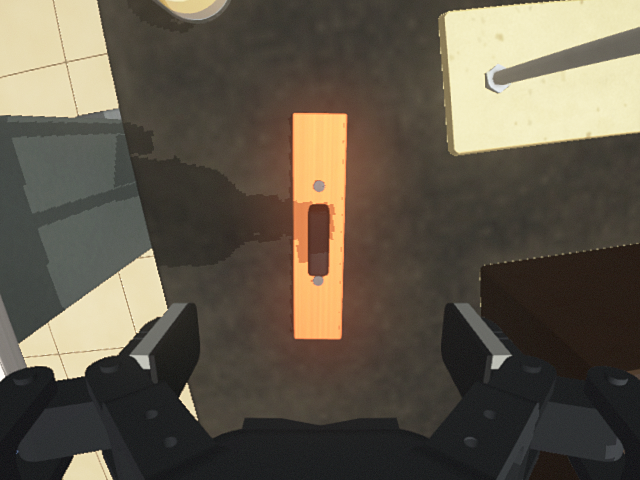

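The wrist view shows the bar upright at x 292–347, y 113–339, with the rib at (318,240), midway between the fingers. I'll refine the bar pose from its corners.

```bash
python3 - <<'E'
from h import *
i=optics.camera_info('wrist')
P=onz('wrist',[[292.5,113],[347,113.5],[342,339],[293.5,339]],.01,i); print(P.round(4).tolist(),P.mean(0),rect(P))
Q=onz('wrist',[[308,206],[328,206],[328,252],[308,252]],.038,i); print(Q.mean(0),rect(Q))
E
```

```text
[[0.4309, 0.0594, 0.01], [0.4662, 0.0542, 0.01], [0.4429, -0.1075, 0.01], [0.4065, -0.1025, 0.01]] [ 0.43663067 -0.02407383  0.01      ] (array([436.6, -24.2]), array([163.7,  36.7]), 81.65)
[ 0.43773792 -0.01385667  0.038     ] (array([437.7, -13.9]), array([29.7, 12.8]), 82.18)
```

play_rows(
  rows=[
    [-0.02,0,0.5,0,0,0.015],
    [-0.02,0,0.97,0,0,0.015],
    [-0.02,0,0.97,0,0,0.015],
  ],
)

```text
clock: 1.95
ee_pos: [0.4323, -0.0247, 0.0459]
eef_rot: [[0.15, 0.989, -0.012], [0.989, -0.15, 0.002], [0.001, -0.012, -1.0]]
force: [-1.2, 0.5, 1.2]
grip_width: 0.998
gripper_force: 0.0
```

play_rows(
  rows=[
    [0,0,0.2,0,0,0],
    [0,0,0.36,0,0,0],
    [0,0,0.36,0,0,0],
  ],
)

```text
clock: 2.25
ee_pos: [0.4369, -0.0255, 0.0148]
eef_rot: [[0.15, 0.989, -0.002], [0.989, -0.15, 0.0], [0.0, -0.002, -1.0]]
force: [-0.1, 0.6, -0.6]
grip_width: 0.998
gripper_force: 0.0
```

play_rows(
  rows=[
    [0,0,0,0,0,0],
    [0,0,0,0,0,0],
    [0,0,0,0,0,0],
    [0,0,0,0,0,0],
    [0,0,0,0,0,0],
    [0,0,0,0,0,0],
    [0,0,0,0,0,0],
    [0,0,0,0,0,0],
  ],
  fingers=-1,
  newtons=60,
)

```text
clock: 3.05
ee_pos: [0.4379, -0.0247, 0.0149]
eef_rot: [[0.149, 0.989, 0.001], [0.989, -0.149, -0.0], [-0.0, 0.001, -1.0]]
force: [-1.2, -0.4, 8.0]
grip_width: 0.151
gripper_force: 59.9
```

```bash
python3 - <<'E'
from h import *
a=jig(-.05,-.0015); b=jig(-.08,-.0015)
plan([(.438,-.025,.19,81.5),(.43,.11,.2,112),(b[0],b[1],.19,YAW+90),(a[0],a[1],.16,YAW+90)],step=.03)
E
```

```text
at [ 0.4379 -0.0247  0.0149] phi 81.45 F [-1.2 -0.4  8. ] w 0.151 gf 59.89066779613495 t 3.05
([-0.001, 0.002, -0.875, 0.001, 0.0, -0.001], 3)
([-0.001, 0.001, -0.875, 0.001, 0.0, -0.001], 3)
([0.662, -0.139, -0.05, 0.0, 0.0, -0.532], 3)
([0.675, 0.04, -0.05, 0.0, 0.0, -0.532], 3)
([0.29, 0.541, 0.05, 0.0, 0.0, -0.527], 3)
([0.139, 0.598, 0.05, 0.0, 0.0, -0.527], 3)
([-0.0, 0.3, 0.3, 0.0, 0.0, 0.0], 2)
```

play_rows(
  rows=[
    [0,0,-0.15,0,0,0],
    [0,0,-0.5,0,0,0],
    [0,0,-0.87,0,0,0],
  ],
)

```text
clock: 3.35
ee_pos: [0.4359, -0.0243, 0.1014]
eef_rot: [[0.149, 0.989, -0.004], [0.989, -0.149, 0.001], [0.0, -0.004, -1.0]]
force: [0.6, -0.7, -3.5]
grip_width: 0.151
gripper_force: 59.2
```

play_rows(
  rows=[
    [0,0,-0.3,0,0,0],
    [0,0,-0.6,0,0,0],
    [0,0,-0.87,0,0,0],
    [0,0,-0.87,0,0,0],
    [0,0,-0.87,0,0,0],
  ],
)

```text
clock: 3.85
ee_pos: [0.4371, -0.0245, 0.188]
eef_rot: [[0.149, 0.989, 0.0], [0.989, -0.149, 0.0], [0.0, 0.0, -1.0]]
force: [-0.4, 0.1, -3.6]
grip_width: 0.149
gripper_force: 59.4
```

play_rows(
  rows=[
    [0.22,-0.05,-0.02,0,0,-0.18],
    [0.44,-0.1,-0.04,0,0,-0.36],
    [0.66,-0.14,-0.05,0,0,-0.53],
  ],
)

```text
clock: 4.15
ee_pos: [0.4315, 0.0434, 0.1912]
eef_rot: [[-0.118, 0.993, -0.005], [0.993, 0.118, 0.0], [0.001, -0.004, -1.0]]
force: [-0.1, 0.5, -3.1]
grip_width: 0.149
gripper_force: 59.3
```

play_rows(
  rows=[
    [0.22,0.01,-0.02,0,0,-0.18],
    [0.44,0.02,-0.04,0,0,-0.36],
    [0.67,0.04,-0.05,0,0,-0.53],
  ],
)

```text
clock: 4.45
ee_pos: [0.4278, 0.1103, 0.1961]
eef_rot: [[-0.375, 0.927, -0.005], [0.927, 0.375, -0.0], [0.001, -0.004, -1.0]]
force: [0.8, -0.0, -3.7]
grip_width: 0.148
gripper_force: 59.3
```

play_rows(
  rows=[
    [0.1,0.18,0.02,0,0,-0.18],
    [0.2,0.36,0.03,0,0,-0.35],
    [0.29,0.54,0.05,0,0,-0.53],
  ],
)

```text
clock: 4.75
ee_pos: [0.4678, 0.1572, 0.1909]
eef_rot: [[-0.605, 0.796, -0.004], [0.796, 0.605, -0.001], [0.002, -0.004, -1.0]]
force: [0.2, -0.7, -3.0]
grip_width: 0.147
gripper_force: 59.3
```

play_rows(
  rows=[
    [0.05,0.2,0.02,0,0,-0.18],
    [0.1,0.4,0.03,0,0,-0.35],
    [0.14,0.6,0.05,0,0,-0.53],
    [0.14,0.6,0.05,0,0,-0.53],
    [0.14,0.6,0.05,0,0,-0.53],
  ],
)

```text
clock: 5.25
ee_pos: [0.507, 0.2036, 0.1859]
eef_rot: [[-0.79, 0.614, -0.005], [0.614, 0.79, -0.001], [0.003, -0.004, -1.0]]
force: [-0.3, -0.0, -3.4]
grip_width: 0.151
gripper_force: 59.4
```

```bash
python3 - <<'E'
from h import *
i=optics.camera_info('wrist'); im=optics.snapshot('wrist'); cv2.imwrite('pics/w2.png',im)
import pickle; pickle.dump(i,open('w2.pkl','wb'))
im=optics.snapshot('top'); cv2.imwrite('pics/t2.png',im)
a=jig(-.05,-.0015); plan([(a[0],a[1],.14,YAW+90)],step=.03)
E
```

```text
at [0.507  0.2032 0.1868] phi 142.11 F [-0.  -0.6 -3. ] w 0.149 gf 59.39870595932007 t 5.35
([-0.006, 0.32, 0.467, -0.006, -0.004, -0.003], 2)
```

View pics/w2.png

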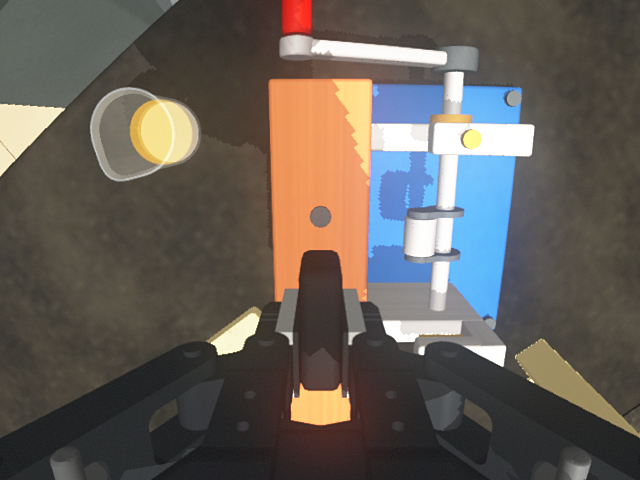

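The wrist view shows the bar held level. Its left end spans (270,80)–(372,79), and the left upper jaw spans x 429–534, y 122–155. The lever, shaft and knob (297,20) are clear of the bar. I'll check the jig pose from these points.

```bash
python3 - <<'E'
from h import *
import pickle; i=pickle.load(open('w2.pkl','rb'))
a=np.radians(YAW); E=np.array([[np.cos(a),np.sin(a)],[-np.sin(a),np.cos(a)]])
f=lambda uv,z: ((onz('wrist',uv,z,i)[:,:2]-J)@E.T*1000).round(1).tolist()
print('jaw',f([[429,121],[534,124],[534,156],[429,154]],.119))
print('blue back-left corner, back edge',f([[522,88],[500,300]],.012))
print('bar end',f([[270,80],[372,79]],.1868-.0149+.01), 'rib',f([[320,250]],.1868-.0149+.038))
print('tcp',((np.array([.507,.2032])-J)@E.T*1000).round(1))
E
```

```text
jaw [[-26.9, 71.0], [27.1, 70.6], [28.9, 54.6], [-26.0, 54.8]]
blue back-left corner, back edge [[69.6, 99.3], [70.6, -70.7]]
bar end [[-97.6, 82.7], [-63.0, 83.0]] rib [[-80.5, 30.9]]
tcp [-81.9  -1. ]
```

play_rows(
  rows=[
    [0,0.15,0,0,0,0],
    [0,0.3,0.1,0,0,0],
    [0,0.3,0.3,0,0,0],
    [0,0.3,0.47,0,0,0],
    [0,0.3,0.47,0,0,0],
    [0,0.3,0.47,0,0,0],
  ],
)

```text
clock: 5.95
ee_pos: [0.5272, 0.228, 0.1409]
eef_rot: [[-0.79, 0.613, -0.001], [0.613, 0.79, 0.0], [0.001, -0.0, -1.0]]
force: [-0.8, 0.3, -2.2]
grip_width: 0.148
gripper_force: 59.4
```

```bash
python3 - <<'E'
from h import *
s=readout.read_state(); a=np.radians(YAW); E=np.array([[np.cos(a),np.sin(a)],[-np.sin(a),np.cos(a)]])
print(s['ee_pos'],((s['ee_pos'][:2]-J)@E.T*1000).round(1),s['force'])
i=optics.camera_info('wrist'); im=optics.snapshot('wrist'); cv2.imwrite('pics/w3.png',im)
E
```

```text
[0.52718116 0.22802058 0.14094236] [-49.9  -1.7] [-0.82008962  0.33198317 -2.15782219]
```

View pics/w3.png

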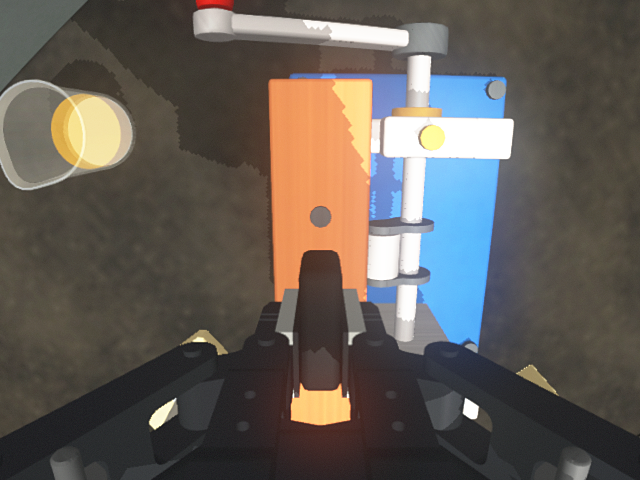

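The bar's back edge (x=372) is clear of the jaw front (x=384) by about 4–5 mm. I'll back off 2 mm and lower it.

play_rows(
  rows=[
    [0,-0.02,0.1,0,0,0],
    [0,-0.02,0.2,0,0,0],
    [0,-0.02,0.3,0,0,0],
    [0,-0.02,0.36,0,0,0],
    [0,-0.02,0.38,0,0,0],
    [0,-0.02,0.38,0,0,0],
    [0,-0.02,0.38,0,0,0],
  ],
)

```text
clock: 6.7
ee_pos: [0.5261, 0.2262, 0.1035]
eef_rot: [[-0.79, 0.613, 0.0], [0.613, 0.79, 0.0], [-0.0, 0.0, -1.0]]
force: [-0.6, 0.1, -2.7]
grip_width: 0.153
gripper_force: 59.5
```

play_rows(
  rows=[
    [0,0,0.01,0,0,0],
    [0,0,0.02,0,0,0],
    [0,0,0.03,0,0,0],
    [0,0,0.03,0,0,0],
  ],
)

```text
clock: 7.1
ee_pos: [0.5257, 0.2261, 0.1003]
eef_rot: [[-0.79, 0.613, -0.0], [0.613, 0.79, 0.0], [0.0, -0.0, -1.0]]
force: [-0.0, 0.5, -2.5]
grip_width: 0.146
gripper_force: 59.5
```

play_rows(
  rows=[
    [0,0.03,-0.01,0,0,0],
    [0,0.06,-0.01,0,0,0],
    [0,0.1,-0.01,0,0,0],
    [0,0.14,-0.01,0,0,0],
    [0,0.18,-0.01,0,0,0],
    [0,0.22,-0.01,0,0,0],
    [0,0.26,-0.01,0,0,0],
    [0,0.3,-0.01,0,0,0],
    [0,0.33,-0.01,0,0,0],
    [0,0.36,-0.01,0,0,0],
    [0,0.38,-0.01,0,0,0],
    [0,0.38,-0.01,0,0,0],
  ],
)

```text
clock: 8.3
ee_pos: [0.5493, 0.2563, 0.1013]
eef_rot: [[-0.79, 0.613, 0.0], [0.613, 0.79, 0.0], [-0.0, 0.0, -1.0]]
force: [0.6, 0.1, -4.5]
grip_width: 0.151
gripper_force: 59.5
```

play_rows(
  rows=[
    [0,0.02,0,0,0,0],
    [0,0.03,0,0,0,0],
    [0,0.03,0,0,0,0],
  ],
)

```text
clock: 8.6
ee_pos: [0.5511, 0.2586, 0.1014]
eef_rot: [[-0.79, 0.613, 0.0], [0.613, 0.79, 0.0], [0.0, 0.0, -1.0]]
force: [-0.2, 0.7, -2.7]
grip_width: 0.15
gripper_force: 59.5
```

play_rows(
  rows=[
    [0,0.01,0,0,0,0],
    [0,0.015,0,0,0,0],
    [0,0.015,0,0,0,0],
  ],
)

```text
clock: 8.9
ee_pos: [0.5519, 0.2597, 0.1014]
eef_rot: [[-0.79, 0.613, 0.0], [0.613, 0.79, 0.0], [0.0, 0.0, -1.0]]
force: [-0.1, 0.1, -2.1]
grip_width: 0.152
gripper_force: 59.5
```

play_rows(
  rows=[
    [0,0.01,0,0,0,0],
    [0,0.02,0,0,0,0],
    [0,0.02,0,0,0,0],
  ],
)

```text
clock: 9.2
ee_pos: [0.5533, 0.2613, 0.1014]
eef_rot: [[-0.79, 0.613, 0.0], [0.613, 0.79, 0.0], [0.0, 0.0, -1.0]]
force: [0.1, -0.5, -2.5]
grip_width: 0.147
gripper_force: 59.5
```

play_rows(
  rows=[
    [0,0.01,0,0,0,0],
    [0,0.015,0,0,0,0],
    [0,0.015,0,0,0,0],
  ],
)

```text
clock: 9.5
ee_pos: [0.5534, 0.2617, 0.1012]
eef_rot: [[-0.79, 0.613, -0.001], [0.613, 0.79, -0.001], [0.0, -0.002, -1.0]]
force: [-3.2, -3.7, -1.9]
grip_width: 0.154
gripper_force: 59.7
```

The bar touches the back wall with about 5 N, so it is home. I'll lower it onto the jaws and release.

play_rows(
  rows=[
    [0,-0.01,0.01,0,0,0],
    [0,-0.01,0.015,0,0,0],
    [0,-0.01,0.015,0,0,0],
  ],
)

```text
clock: 9.8
ee_pos: [0.5534, 0.2617, 0.1]
eef_rot: [[-0.79, 0.613, 0.0], [0.613, 0.79, 0.0], [0.0, 0.0, -1.0]]
force: [-1.8, -1.9, 0.3]
grip_width: 0.147
gripper_force: 60.0
```

play_rows(
  rows=[
    [0,0,0,0,0,0],
    [0,0,0,0,0,0],
    [0,0,0,0,0,0],
    [0,0,0,0,0,0],
    [0,0,0,0,0,0],
    [0,0,0,0,0,0],
    [0,0,0,0,0,0],
    [0,0,0,0,0,0],
  ],
  fingers=0.4,
)

```text
clock: 10.6
ee_pos: [0.5534, 0.2616, 0.0998]
eef_rot: [[-0.79, 0.613, -0.0], [0.613, 0.79, 0.0], [0.0, 0.0, -1.0]]
force: [0.7, 1.0, -0.8]
grip_width: 0.702
gripper_force: 0.0
```

play_rows(
  rows=[
    [0,0,-0.2,0,0,0],
    [0,0,-0.5,0,0,0],
    [0,0,-0.9,0,0,0],
    [0,0,-0.9,0,0,0],
    [0,0,-0.9,0,0,0],
  ],
)

```text
clock: 11.1
ee_pos: [0.5542, 0.2619, 0.191]
eef_rot: [[-0.79, 0.613, 0.003], [0.613, 0.79, 0.001], [-0.001, 0.002, -1.0]]
force: [0.0, 0.2, -0.6]
grip_width: 0.698
gripper_force: 0.0
```

```bash
python3 - <<'E'
from h import *
i=optics.camera_info('wrist'); im=optics.snapshot('wrist'); cv2.imwrite('pics/w4.png',im)
import pickle; pickle.dump(i,open('w4.pkl','wb'))
k=jig(-.0934,.137); plan([(*jig(-.07,.06),.19,YAW+90),(*k,.19,YAW+90),(*k,.082,YAW+90)])
E
```

```text
at [0.5532 0.2615 0.1897] phi 142.17 F [-0.4 -0.3 -0.9] w 0.704 gf 0.0 t 11.15
([0.617, -0.625, -0.003, 0.0, -0.0, -0.001], 2)
([0.77, -0.234, 0.0, 0.0, 0.0, 0.0], 2)
([0.0, 0.0, 0.54, 0.0, 0.0, 0.0], 2)
([0.0, 0.0, 0.54, 0.0, 0.0, 0.0], 2)
```

View pics/w4.png

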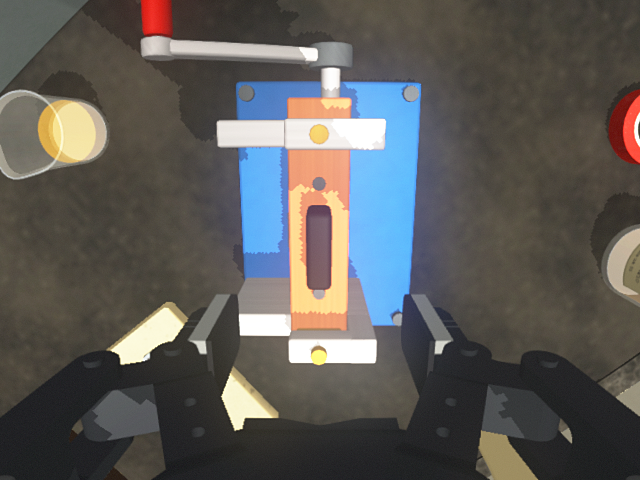

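The wrist view shows the bar in both slots, with its left end at y≈98 and the right jaw at 335–362. I'll check the centring against projected corners.

```bash
python3 - <<'E'
from h import *
import pickle; i=pickle.load(open('w4.pkl','rb'))
P=[(*jig(x,y),z) for x,y,z in [(-.025,.082,.095),(.011,.082,.095),(-.025,-.082,.095),(.011,-.082,.095),(-.025,-.07,.119),(-.025,.07,.119),(-.025,.054,.119),(-.007,0,.123)]]
print(proj('wrist',P,i).round(1).tolist())
a=np.radians(YAW); E=np.array([[np.cos(a),np.sin(a)],[-np.sin(a),np.cos(a)]])
f=lambda uv,z: ((onz('wrist',uv,z,i)[:,:2]-J)@E.T*1000).round(1).tolist()
print('bar left end',f([[289,98],[350,98],[290,320],[348,320]],.095),'jaw',f([[285,121],[285,149],[385,149]],.119))
im=cv2.imread('pics/w4.png'); k=blob(im,(0,150,60),(6,255,255),(120,0,190,60)); print('knob px',k.min(0),k.max(0),f([[158,36]],.098))
E
```

```text
[[284.9, 97.7], [349.8, 97.7], [290.4, 360.5], [345.0, 360.5], [287.3, 364.5], [281.5, 118.8], [282.1, 150.9], [317.3, 254.0]]
bar left end [[-22.7, 81.8], [11.1, 81.8], [-24.6, -52.6], [12.3, -52.6]] jaw [[-23.2, 68.9], [-23.5, 55.0], [27.8, 55.0]]
knob px [141.   0.] [172.  36.] [[-93.0, 115.2]]
```

play_rows(
  rows=[
    [0.31,-0.31,0,0,0,0],
    [0.62,-0.62,0,0,0,0],
    [0.62,-0.62,0,0,0,0],
  ],
)

```text
clock: 11.45
ee_pos: [0.4575, 0.2485, 0.1868]
eef_rot: [[-0.79, 0.612, -0.012], [0.613, 0.79, -0.004], [0.007, -0.01, -1.0]]
force: [0.1, 0.4, 0.0]
grip_width: 0.703
gripper_force: 0.0
```

play_rows(
  rows=[
    [0.39,-0.12,0,0,0,0],
    [0.77,-0.24,0,0,0,0],
    [0.77,-0.24,0,0,0,0],
    [0.77,-0.24,0,0,0,0],
  ],
)

```text
clock: 11.85
ee_pos: [0.39, 0.2789, 0.189]
eef_rot: [[-0.791, 0.612, -0.001], [0.612, 0.791, -0.001], [0.0, -0.002, -1.0]]
force: [0.5, 0.3, -0.2]
grip_width: 0.698
gripper_force: 0.0
```

play_rows(
  rows=[
    [0,0,0.3,0,0,0],
    [0,0,0.5,0,0,0],
    [0,0,0.5,0,0,0],
  ],
)

```text
clock: 12.15
ee_pos: [0.3902, 0.2777, 0.1372]
eef_rot: [[-0.789, 0.614, -0.004], [0.614, 0.789, -0.003], [0.002, -0.005, -1.0]]
force: [-0.4, 0.2, -0.0]
grip_width: 0.698
gripper_force: 0.0
```

```bash
python3 - <<'E'
from h import *
i=optics.camera_info('wrist'); im=optics.snapshot('wrist'); cv2.imwrite('pics/w5.png',im)
k=blob(im,(0,150,60),(6,255,255),(100,0,540,480)); P=onz('wrist',k,.098,i); print(rect(P),rect(k/1000),k.min(0),k.max(0))
p=jig(-.0934,.137); plan([(*p,.079,YAW+90)])
E
```

```text
(array([391.9, 278.5]), array([16.1, 48. ]), 51.74) (array([322.5, 277. ]), array([96., 35.]), 90.0) [305. 229.] [340. 325.]
at [0.391  0.2782 0.1386] phi 142.12 F [-0.2 -0.1  0.9] w 0.7 gf 0.0 t 12.2
([0.003, 0.005, 0.596, -0.006, -0.002, -0.003], 2)
```

View pics/w5.png

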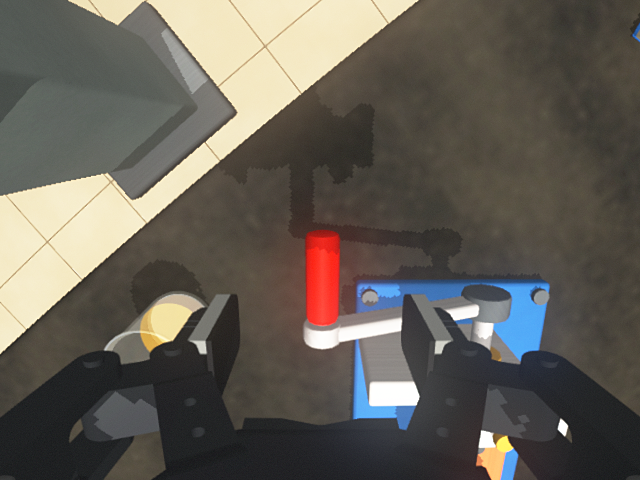

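The knob is at (322,277) px, which is (0.392, 0.2785), within 1 mm of the TCP. I'll descend and grip.

play_rows(
  rows=[
    [0,0,0.2,0,0,0],
    [0,0,0.4,0,0,0],
    [0,0,0.55,0,0,0],
    [0,0,0.6,0,0,0],
    [0,0,0.6,0,0,0],
  ],
)

```text
clock: 12.7
ee_pos: [0.3916, 0.279, 0.08]
eef_rot: [[-0.79, 0.614, 0.0], [0.614, 0.79, 0.0], [0.0, 0.0, -1.0]]
force: [0.2, -0.5, -0.3]
grip_width: 0.706
gripper_force: 0.0
```

play_rows(
  rows=[
    [0,0,0,0,0,0],
    [0,0,0,0,0,0],
    [0,0,0,0,0,0],
    [0,0,0,0,0,0],
    [0,0,0,0,0,0],
    [0,0,0,0,0,0],
    [0,0,0,0,0,0],
  ],
  fingers=-1,
  newtons=60,
)

```text
clock: 13.4
ee_pos: [0.3906, 0.2783, 0.0798]
eef_rot: [[-0.79, 0.613, -0.001], [0.613, 0.79, -0.001], [-0.0, -0.001, -1.0]]
force: [0.7, -5.6, 1.0]
grip_width: 0.161
gripper_force: 58.6
```

```bash
python3 - <<'E'
from h import *
s=readout.read_state(); a=np.radians(YAW); E=np.array([[np.cos(a),np.sin(a)],[-np.sin(a),np.cos(a)]])
print(s['ee_pos'],((s['ee_pos'][:2]-J)@E.T*1000).round(1),s['force'],s['grip_width'])
th=np.radians(20)
# offsets from now along tool y (jig x) and tool z (down), shaft-relative circle, units 0.1 m
for k in range(0,15): 
    t=th+1.22*k/14; print(k,round(np.cos(th)-np.cos(t),3),round(np.sin(th)-np.sin(t),3))
E
```

```text
[0.39060143 0.27832879 0.07983362] [-93.9 137. ] [ 0.74517001 -5.61409193  1.00907108] 0.16078480670267103
0 0.0 0.0
1 0.033 -0.08
2 0.074 -0.158
3 0.12 -0.231
4 0.173 -0.3
5 0.232 -0.365
6 0.296 -0.424
7 0.365 -0.477
8 0.439 -0.524
9 0.516 -0.564
10 0.597 -0.597
11 0.68 -0.624
12 0.765 -0.643
13 0.851 -0.654
14 0.938 -0.658
```

play_rows(
  rows=[
    [0,0.015,-0.04,0,0,0],
    [0,0.033,-0.08,0,0,0],
    [0,0.053,-0.12,0,0,0],
    [0,0.074,-0.158,0,0,0],
    [0,0.097,-0.195,0,0,0],
    [0,0.12,-0.231,0,0,0],
    [0,0.146,-0.266,0,0,0],
    [0,0.173,-0.3,0,0,0],
    [0,0.173,-0.3,0,0,0],
  ],
)

```text
clock: 14.3
ee_pos: [0.4014, 0.2921, 0.11]
eef_rot: [[-0.79, 0.613, -0.0], [0.613, 0.79, -0.001], [-0.0, -0.001, -1.0]]
force: [0.4, -6.0, -0.2]
grip_width: 0.169
gripper_force: 58.8
```

play_rows(
  rows=[
    [0,0.029,-0.033,0,0,0],
    [0,0.059,-0.065,0,0,0],
    [0,0.09,-0.095,0,0,0],
    [0,0.123,-0.124,0,0,0],
    [0,0.157,-0.151,0,0,0],
    [0,0.192,-0.177,0,0,0],
    [0,0.229,-0.201,0,0,0],
    [0,0.266,-0.224,0,0,0],
    [0,0.304,-0.245,0,0,0],
    [0,0.343,-0.264,0,0,0],
    [0,0.343,-0.264,0,0,0],
  ],
)

```text
clock: 15.4
ee_pos: [0.4225, 0.3192, 0.1363]
eef_rot: [[-0.79, 0.613, -0.0], [0.613, 0.79, -0.001], [-0.0, -0.001, -1.0]]
force: [0.8, -6.3, 1.9]
grip_width: 0.163
gripper_force: 58.9
```

play_rows(
  rows=[
    [0,0.04,-0.018,0,0,0],
    [0,0.081,-0.033,0,0,0],
    [0,0.122,-0.047,0,0,0],
    [0,0.164,-0.06,0,0,0],
    [0,0.206,-0.071,0,0,0],
    [0,0.249,-0.079,0,0,0],
    [0,0.292,-0.085,0,0,0],
    [0,0.335,-0.09,0,0,0],
    [0,0.38,-0.093,0,0,0],
    [0,0.422,-0.094,0,0,0],
    [0,0.422,-0.094,0,0,0],
    [0,0.422,-0.094,0,0,0],
  ],
)

```text
clock: 16.6
ee_pos: [0.4487, 0.3529, 0.1456]
eef_rot: [[-0.79, 0.613, 0.001], [0.613, 0.79, -0.0], [-0.001, 0.0, -1.0]]
force: [2.6, -4.8, -0.0]
grip_width: 0.163
gripper_force: 58.8
```

```bash
python3 - <<'E'
from h import *
s=readout.read_state(); a=np.radians(YAW); E=np.array([[np.cos(a),np.sin(a)],[-np.sin(a),np.cos(a)]])
print(s['ee_pos'],((s['ee_pos'][:2]-J)@E.T*1000).round(1),E@s['force'][:2],s['force'],s['grip_width'])
i=optics.camera_info('wrist'); im=optics.snapshot('wrist'); cv2.imwrite('pics/w6.png',im)
import pickle; pickle.dump(i,open('w6.pkl','wb'))
E
```

```text
[0.44874505 0.35286807 0.14562331] [  0.7 136.8] [-2.23154241 -4.96351713] [ 2.55421985 -4.80543908 -0.02095656] 0.16346324348180963
```

View pics/w6.png

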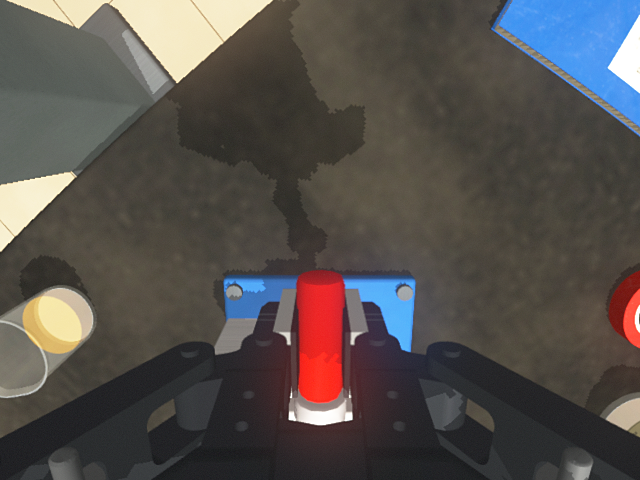

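The wrist view shows the knob at (322,340) held between the pads above the jig, with the lever straight up. The TCP is at jig x = +0.7 mm, and z rose 65.8 mm as expected. I'll take one last check of the bar.

```bash
python3 - <<'E'
from h import *
a=optics.snapshot('top')[150:310,150:310]; b=optics.snapshot('scene')[170:270,200:360]
cv2.imwrite('pics/end.png',np.hstack([cv2.resize(a,(400,400)),cv2.resize(b,(400,400*100//160)).copy() if 0 else cv2.copyMakeBorder(cv2.resize(b,(400,250)),0,150,0,0,cv2.BORDER_CONSTANT)]))
E
```

```text
(no output)
```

View pics/end.png

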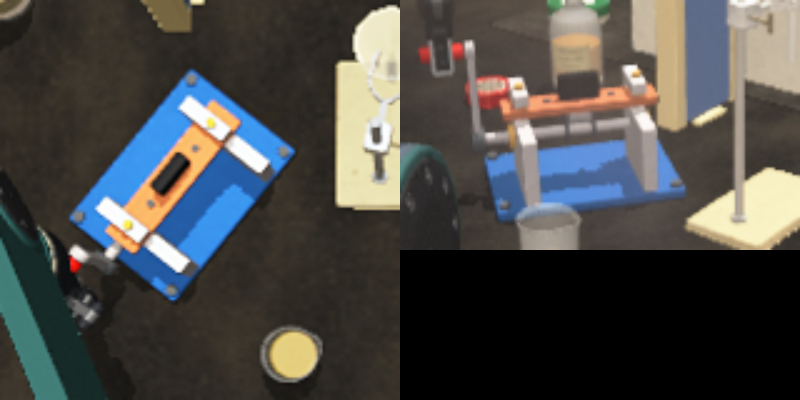

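The bar lies in both slots under the jaws (left half, rib at (170,173)). The lever stands vertical at (472,90) with the knob held, and the beaker has not moved.

play_rows(
  rows=[
    [0,0,0,0,0,0],
    [0,0,0,0,0,0],
    [0,0,0,0,0,0],
  ],
)

```text
clock: 17.05
ee_pos: [0.4486, 0.3527, 0.1456]
eef_rot: [[-0.79, 0.613, 0.0], [0.613, 0.79, -0.0], [-0.0, 0.0, -1.0]]
force: [2.2, -4.7, -0.9]
grip_width: 0.164
gripper_force: 58.8
```

```bash
python3 -c "
from station import order
print(order.job_done())"
```

```text
the job is handed in; nothing more can be done
None
```

I handed the job in at about 17 s: the bar was home in both slots and released, and the lever was held straight up by its red knob. I could not measure the pad contact forces directly, and no verdict came back.

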